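Push a board carrier home and lock its pin round the corner

TASK

On the electronics bench, dock the circuit board in the test fixture: push the upright knob along the L-shaped slot so that the carrier runs fully home towards the contact block, then push the knob sideways round the corner to the closed end of the slot, and come away. Only push the knob with the outside of the fingers: do not take it between them, and do not touch the circuit board. Leave the other things on the bench where they are, including the small plug lying on the slot plate.

Things in the scene. Friction and masses are not known exactly. Their poses are not given: they have to be found in the camera images.
- fixture: Fixed test fixture, dark steel base 260 x 230 x 12 mm (x -130..130, y -95..135 mm). Origin on the bench surface, x along the long leg of the slot towards the contact block, y left, z up. Right half: bright steel plate, x -75..75, y -75..30 mm, top at z 30 mm, with an L-shaped slot 16 mm wide. Left half: two rails, y 51..130 mm, top z 22 mm. Position and yaw vary.
- slot_corner (a point): Corner of the L-shaped slot, on its centre line in the top of the plate (z 30 mm), fixture x 40, y 0 mm: the knob's axis when the carrier is home. The long leg comes here along y = 0 from x -45 mm. The pin under the knob is 10 mm thick, so it enters the short leg only with the carrier within about 3 mm of its end stop.
- slot_end (a point): Closed end of the slot's short leg: the knob's axis when fully locked, at fixture x 40, y -38 mm, z 30 mm. The short leg runs from the corner towards the fixture's -y.
- contact_block (a point): Top centre of the fixed black contact block at the far end of the rails: it spans fixture x 93..125, y 50..131 mm and stands to z 55 mm. The board's edge enters it when the carrier is home.
- carrier (a joint): Slide of the carrier with the board and the knob along the fixture's +x, in m: 0 = fully out (knob axis at x -45 mm), 0.085 = end stop, board in the contact block (knob axis at x +40 mm). Starts between 0 and 0.03. Friction about 2.5 N and light damping, no spring: it stays where it is left.
- latch (a joint): Slide of the pin and knob across the carrier, towards the fixture's -y, in m: 0 = in the long leg, 0.038 = closed end of the short leg. Starts at 0. Friction about 2 N, no spring: it stays where it is left. Blocked by the slot plate until the carrier is home.
- knob_mid (a point): Centre of the knob, 53 mm above the bench. The knob is a plain upright brass cylinder 20 mm in diameter, from z 34 to z 72 mm, standing on the pin just above the slot plate (4 mm gap). It cannot be pulled out or turn.
- board_mid (a point): Top centre of the green circuit board, 102 (along fixture x) x 57 mm, top at z 29 mm with parts up to z 37 mm, fixed on the grey carrier left of the slot and moving with it. This point lies 5 mm further along +x than the knob's axis and 90 mm to its left (+y) while the knob is in the long leg. Not to be touched.
- plug: Loose small black plug with a steel nose, 32 x 14 x 10 mm, lying on the slot plate at about fixture x -45, y -52 mm. Origin at its underside. To be left alone.
- spool: Loose upright solder spool, 64 mm in diameter, 50 mm tall, on the bench to the right of the fixture (about 55 mm beyond the base's right edge, to the centre). Origin at the centre of its underside. To be left alone.
- jar: Loose small white jar with black lid, 44 mm in diameter, 45 mm tall, to the right of the fixture too; it and the spool may have changed places. Origin at the centre of its underside. To be left alone.
- screwdriver: Loose screwdriver, 170 mm long, lying on the bench left of the fixture, roughly along its x. To be left alone.
- tin: Loose open aluminium tin, 120 x 90 x 32 mm, far left on the bench. To be left alone.
- meter: Loose black multimeter, 160 x 80 x 34 mm (knob to 42 mm), far right on the bench. To be left alone.

How it is judged:
By the outcome, as a careful person would: the job done as asked, in the order asked, and still so for the second after the job is handed in, with the robot touching nothing.
It also fails if it takes over 45 s, if anything falls off the work surface, if the arm or the gripper's body presses on something with over 40 N, if the wrist force passes 120 N, or if a joint passes its speed limit or range.

ROBOT

A 6-joint arm with a two-finger parallel gripper is mounted at the origin on the work surface. World frame = base frame: x ahead of the robot, y to its left, z up, the work surface at z = 0. Lengths are in m, angles in rad, forces in N, time in s.
With the tool pointing down it reaches from about 0.325 to 0.9 m from the base axis. Payload 6.1 kg.
Tool frame: the origin (TCP) lies midway between the tips of the shut fingers; the grasp point (between the pads) lies 19 mm behind it (hold_point_z is the distance from the TCP to the grasp point, in m); z points along the fingers, y is the line along which they close (so a half turn about z gives the same grasp; the last joint's range is limited). The gripper opens to 85 mm and grips with 20 to 120 N. Pads are 22 mm wide; open, the fingers measure 114 mm over their backs; the gripper's body (76 mm by 85 mm) begins 54 mm behind the grasp point. The pads swing forward as they close: fully open they stand 13 mm farther back than shut.
Start: joints at [-1.264, 0.22, 1.526, -0, 1.395, -0.126], TCP at [0.262, -0.567, 0.231] pointing down, gripper open.
Joint ranges: [-2.98, 2.98], [-0.91, 2.08], [0.09, 2.57], [-1.24, 4.39], [0.2, 2.65], [-2.68, 2.68]. Speed limits (rad/s): [2.57, 2.57, 3.01, 3.14, 3.14, 3.14].

INTERFACE

Orientations are given as a unit quaternion [w, x, y, z].
In Python, from bench import get_state, snapshot, camera_info, close_job, hold_point_z gives the robot as it stands. The module is installed in compiled form; this text tells all that it offers.
- The arm moves only by the tool jog_arm, never from a script. Its argument "deltas" is a list of rows, each a list of 7 numbers: the shift along the tool's x, y, z normalised to -1 to 1, where 1 is 250 mm, then the turn, a rotation vector about the tool's x, y, z normalised to -1 to 1, where 1 is 90 degrees, then the closure, from -1 (fully open) to 1 (shut). In form: [[x, y, z, wx, wy, wz, grip], ...]. A call has 1 to 20 rows; each row is the pose to reach, as a shift and turn from the pose commanded when the call began, along the tool's axes at that moment; what a row does not reach only later rows make up. A row lasts 1/10 s, in which the tool goes at most 50 mm and 8.59 degrees, less where a joint would pass 70% of its speed; a pose out of reach is approached as far as the arm can. A call with a number of a shift or a turn outside -1 to 1 is refused whole. A call with a gripper value outside its range is refused whole. The fingers move at their own pace and stop on an object; the grip force is fixed at half the most. Time passes only in rows, so rows that repeat a pose let the fingers close. It gives the time, the measured TCP pose, the force, the opening and the grip force at its end, in the units of the state.
- get_state(): the state, without advancing time (a new reading comes with each control period).
- snapshot(name): name is "scene" or "top" or "wrist"; returns the picture (384x512x3 uint8, red, green, blue); there is no depth.
- camera_info(name): a dict with "camera_matrix" (3x3 intrinsics, pixels), "extrinsics" (4x4, takes a point from camera to world coordinates). Camera axes: x right, y up, looking along -z (the intrinsics and any distortion apply to the point x, -y, -z); pixel columns grow to the right and rows downward; lengths in m; the calibration is good to about 2 mm. A picture is of the moment at which its call begins: read the wrist's pose just before it. camera_info takes no time and is no camera call; for the wrist camera it gives the pose at the moment of the call.
- close_job(): hands the job in; it is judged then, once.
The state is a dict: "clock": time; "joints": joint angles; "dq": joint speeds; "joint_torque": joint torques, N m; "eef_pos": TCP position; "tool_rot": TCP orientation; "ft_force": force on the tool from outside, world axes, zero at the start; "torque": the same for the moment, N m; "width": finger opening in m; "grip_force": force on a finger pad.
Only numpy, scipy, OpenCV 4.12 (cv2) and the standard library are available. Lean on these libraries where they do the work, as an engineer would, in place of code of your own. Each camera call takes 0.05 s, during which the arm holds its last target. There are 200 camera calls.

## Working session

There is one attempt and no reset: what is moved stays moved. The work goes in short steps, Python scripts to look and compute and a tool call to move; the robot and the scene stay as the last step left them, time stands still between calls to the robot, and variables do not carry over. Pictures are saved under pics/ and viewed, at most 10 in all, crops included, and the job is handed in when it is done.

Besides the shell and the picture viewer there is one more tool, called after "Call:" as a command line: name --pt "numbers of a row" for each row, then --argument value for the rest. jog_arm: Moves the arm, as the interface text tells. Its arguments: {"type":"object","properties":{"deltas":{"type":"array","items":{"type":"array","items":{"type":"number","minimum":-1,"maximum":1}}}},"required":["deltas"]}

```bash
mkdir -p pics; cat > h.py <<'E'
import numpy as np, cv2
from bench import *
def pix2plane(name,uv,z,ci=None):
    ci=ci or camera_info(name); K=np.array(ci["camera_matrix"]);T=np.array(ci["extrinsics"])
    out=[]
    for u,v in np.atleast_2d(uv):
        d=np.linalg.inv(K)@[u,v,1]; d=T[:3,:3]@[d[0],-d[1],-d[2]]; o=T[:3,3]
        out.append(o+d*(z-o[2])/d[2])
    return np.array(out)
def proj(ci,p):
    K=np.array(ci["camera_matrix"]);T=np.array(ci["extrinsics"])
    c=T[:3,:3].T@(np.array(p)-T[:3,3]); q=K@[c[0],-c[1],-c[2]]; return q[:2]/q[2]
E
python3 - <<'E'
from h import *
for n in ("top","scene"):
    i=snapshot(n); cv2.imwrite(f"pics/{n}0.png",i[:,:,::-1]); c=camera_info(n); print(n,c)
print(get_state(),hold_point_z)
E
```

```text
top {'camera_matrix': array([[363.07678022,   0.        , 258.95380757],
       [  0.        , 363.07678022, 191.3091592 ],
       [  0.        ,   0.        ,   1.        ]]), 'extrinsics': array([[ 0.0154504 ,  0.98854688, -0.15012113,  0.38341937],
       [-0.99969845,  0.01813844,  0.01655303, -0.00532589],
       [ 0.01908641,  0.14982012,  0.98852903,  1.30212326],
       [ 0.        ,  0.        ,  0.        ,  1.        ]])}
scene {'camera_matrix': array([[376.61514444,   0.        , 255.78372598],
       [  0.        , 376.61514444, 193.28440096],
       [  0.        ,   0.        ,   1.        ]]), 'extrinsics': array([[ 0.25558918, -0.79563026,  0.54922369,  1.1642147 ],
       [ 0.96670937,  0.21745281, -0.13486021, -0.17001748],
       [-0.01213137,  0.5654085 ,  0.82472181,  0.96308715],
       [ 0.        ,  0.        ,  0.        ,  1.        ]])}
{'clock': 0.1, 'joints': array([-1.26412029e+00,  2.21172816e-01,  1.52749375e+00,  2.93265707e-05,
        1.39470746e+00, -1.26100283e-01]), 'dq': array([-1.79411569e-03, -3.51146053e-03, -2.56389137e-03,  8.20586257e-05,
        8.02107568e-05, -1.31701070e-03]), 'joint_torque': array([-9.74627960e-05, -4.98246753e+01, -3.90544903e+01, -1.96935994e-04,
        5.78720603e-03, -2.38668758e-05]), 'eef_pos': array([ 0.26195972, -0.56685161,  0.23029437]), 'tool_rot': array([-8.88357364e-04,  9.76679460e-01,  2.14700813e-01, -6.59332825e-05]), 'ft_force': array([ 0.02060958,  0.58830722, -0.1613724 ]), 'torque': array([ 0.02399567, -0.00702437, -0.00746538]), 'grip_force': 0.0, 'width': 0.08528703275689686} 0.0187
```

View pics/top0.png

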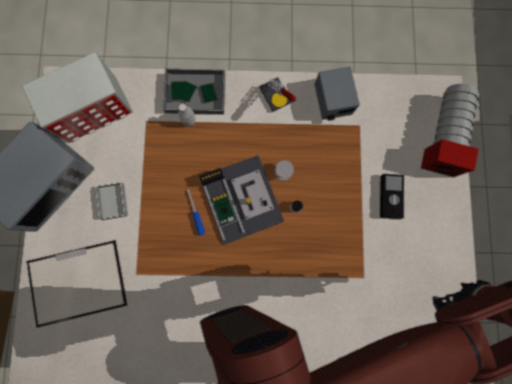

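View pics/scene0.png

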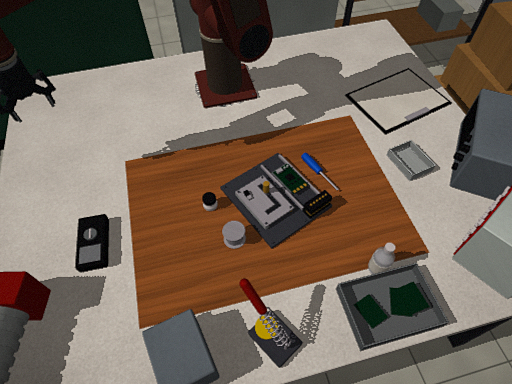

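The top view shows the fixture at about (240,200), with the contact block at (213,177), so fixture +x is roughly up the image. The knob is near (249,201), the spool at (285,170), the jar at (297,206) and the screwdriver at (196,213). I'll enlarge both views.

```bash
python3 - <<'E'
import cv2, numpy as np
a=cv2.imread("pics/top0.png")[150:250,190:310]; b=cv2.imread("pics/scene0.png")[140:250,195:345]
a=cv2.resize(a,None,fx=3.3,fy=3.3,interpolation=3);b=cv2.resize(b,(a.shape[1],int(110*a.shape[1]/150)),interpolation=3)
o=np.zeros((a.shape[0],a.shape[1]*2,3),np.uint8);o[:,:a.shape[1]]=a;o[:b.shape[0],a.shape[1]:]=b
cv2.imwrite("pics/crop0.png",o);print(o.shape)
from h import *
# base rectangle from top: dark+grey non-brown mask
i=cv2.imread("pics/top0.png"); hsv=cv2.cvtColor(i,cv2.COLOR_BGR2HSV)
brown=((hsv[...,0]<20)&(hsv[...,1]>90)&(hsv[...,2]>60)).astype(np.uint8)
m=np.zeros_like(brown);m[145:255,185:320]=1-brown[145:255,185:320]
m=cv2.morphologyEx(m,cv2.MORPH_OPEN,np.ones((3,3)))
for c in cv2.findContours(m,0,1)[0]:
    if cv2.contourArea(c)>100:
        r=cv2.minAreaRect(c);bp=cv2.boxPoints(r);print(cv2.contourArea(c),bp.round(1).tolist());print(pix2plane("top",bp,0.012).round(4).tolist())
E
```

```text
(330, 792, 3)
188.0 [[190.0, 209.89999389648438], [198.3000030517578, 207.5], [205.8000030517578, 233.89999389648438], [197.5, 236.3000030517578]]
[[0.5081, 0.2172, 0.012], [0.5171, 0.1881, 0.012], [0.4242, 0.1578, 0.012], [0.4154, 0.1867, 0.012]]
276.0 [[275.0, 160.0], [293.0, 160.0], [293.0, 179.0], [275.0, 179.0]]
[[0.6958, -0.0836, 0.012], [0.6972, -0.1494, 0.012], [0.6267, -0.1495, 0.012], [0.6254, -0.0843, 0.012]]
4496.0 [[197.60000610351562, 175.10000610351562], [258.5, 152.60000610351562], [284.0, 221.60000610351562], [223.1999969482422, 244.1999969482422]]
[[0.6344, 0.1953, 0.012], [0.7225, -0.0229, 0.012], [0.472, -0.1178, 0.012], [0.3894, 0.0958, 0.012]]
```

View pics/crop0.png

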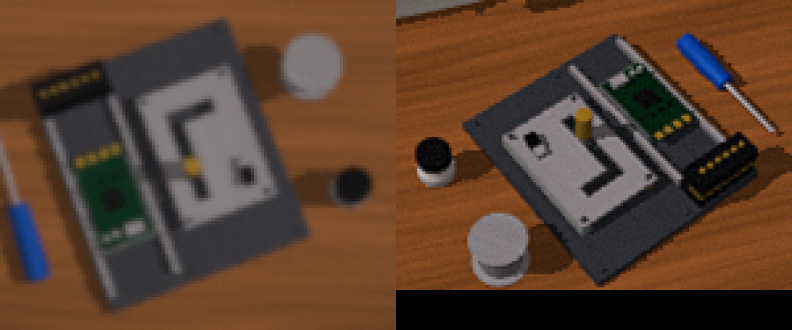

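The crops confirm it: the brass knob stands at about top pixel (248,200), partway along the long leg. The short leg goes right, which is -y, and the plug is at about (264,203). Next I'll locate the knob and the plate in both views.

```bash
cat >> h.py <<'E'
def knobpix(img,win=None,amin=4):
    hsv=cv2.cvtColor(img,cv2.COLOR_RGB2HSV)
    m=cv2.inRange(hsv,(14,130,90),(32,255,255))
    if win: w=np.zeros_like(m);x0,x1,y0,y1=win;w[y0:y1,x0:x1]=1;m=m*w
    return m
def blobs(m,amin=4):
    n,l,s,c=cv2.connectedComponentsWithStats(m); return [(s[k],c[k]) for k in range(1,n) if s[k][4]>=amin]
def totool(p):
    s=get_state();from scipy.spatial.transform import Rotation as R
    q=s["tool_rot"];return R.from_quat([q[1],q[2],q[3],q[0]]).as_matrix().T@(np.array(p)-s["eef_pos"])/.25
E
python3 - <<'E'
from h import *
t=cv2.imread("pics/top0.png")[:,:,::-1].copy(); s=cv2.imread("pics/scene0.png")[:,:,::-1].copy()
for st,c in blobs(knobpix(t,(235,275,180,220))): print("top",st,c,pix2plane("top",c,.066))
for st,c in blobs(knobpix(s,(250,290,170,200))): print("scene",st,c,pix2plane("scene",c,.053))
# plate: bright grey
h=cv2.cvtColor(t,cv2.COLOR_RGB2HSV); m=cv2.inRange(h,(0,0,110),(180,60,255)); w=np.zeros_like(m); w[165:222,228:277]=1
m=cv2.morphologyEx(m*w,cv2.MORPH_CLOSE,np.ones((7,7)))
c=max(cv2.findContours(m,0,1)[0],key=cv2.contourArea); r=cv2.minAreaRect(c); b=cv2.boxPoints(r)
P=pix2plane("top",b,.03); print(b,P, P.mean(0)); print(np.degrees([np.arctan2(*(P[(k+1)%4]-P[k])[1::-1]) for k in range(4)]),np.linalg.norm(np.diff(P,axis=0),axis=1))
print(totool([.52,-.01,.26]))
E
```

```text
top [246 197   5   6  22] [247.77272727 199.81818182] [[0.54092273 0.01186921 0.066     ]]
scene [263 181   6  12  44] [265.02272727 185.31818182] [[0.53762947 0.01262996 0.053     ]]
[[216.27008 184.9927 ]
 [258.82483 169.51825]
 [272.9854  208.45987]
 [230.43066 223.93433]] [[ 0.59648027  0.12506826  0.03      ]
 [ 0.65542415 -0.02494815  0.03      ]
 [ 0.51643087 -0.07698923  0.03      ]
 [ 0.45958142  0.07118341  0.03      ]] [0.55697918 0.02357857 0.03      ]
[ -68.54933144 -159.47337687  110.99032682   21.48512942] [0.16118096 0.14841633 0.1587041 ]
[ 1.87118046 -1.58938586 -0.11554686]
```

```bash
python3 - <<'E'
from h import *
print(totool([.505,-.001,.23]))
E
```

```text
[ 1.83177968 -1.64701848  0.00454501]
```

Call:
jog_arm --pt "0.18 -0.08 0 0 0 0 1" --pt "0.36 -0.2 0 0 0 0 1" --pt "0.54 -0.32 0 0 0 0 1" --pt "0.7 -0.45 0 0 0 0 1" --pt "0.85 -0.6 0 0 0 0 1" --pt "0.95 -0.75 0 0 0 0 1" --pt "0.95 -0.8 0 0 0 0 1" --pt "0.95 -0.8 0 0 0 0 1"

```text
clock: 0.9
eef_pos: [0.3939, -0.2834, 0.2309]
tool_rot: [-0.001, 0.976, 0.216, -0.0]
ft_force: [0.2, -0.7, 0.4]
width: -0.0001
grip_force: 0.0
```

Call:
jog_arm --pt "0.13 -0.12 0 0 0 0.01 1" --pt "0.26 -0.25 0 0 0 0.02 1" --pt "0.4 -0.38 0 0 0 0.03 1" --pt "0.54 -0.51 0 0 0 0.039 1" --pt "0.68 -0.65 0 0 0 0.039 1" --pt "0.8 -0.77 0 0 0 0.039 1" --pt "0.88 -0.84 0 0 0 0.039 1" --pt "0.88 -0.84 0 0 0 0.039 1" --pt "0.88 -0.84 0 0 0 0.039 1"

```text
clock: 1.8
eef_pos: [0.5057, -0.0039, 0.2309]
tool_rot: [0.0, 0.983, 0.185, -0.0]
ft_force: [-0.1, -0.3, -0.3]
width: -0.0001
grip_force: 0.0
```

```bash
python3 - <<'E'
from h import *
import json
s=get_state();ci=camera_info("wrist");i=snapshot("wrist"); cv2.imwrite("pics/w1.png",i[:,:,::-1])
json.dump({k:np.array(v).tolist() for k,v in ci.items()},open("w1.json","w"))
print(s["eef_pos"],s["tool_rot"],ci)
for st,c in blobs(knobpix(i),40): print(st,c,pix2plane("w",c,.066,ci))
print(proj(ci,[.539,.012,.072]))
E
```

```text
[ 0.50571972 -0.00393326  0.23090124] [ 2.32840596e-04  9.82730554e-01  1.85041647e-01 -4.38423855e-04] {'camera_matrix': array([[279.56083361,   0.        , 254.04459241],
       [  0.        , 279.56083361, 188.80304184],
       [  0.        ,   0.        ,   1.        ]]), 'extrinsics': array([[ 0.36389185,  0.88137059,  0.30127828,  0.58356656],
       [-0.93144057,  0.34395271,  0.11880654,  0.0275508 ],
       [ 0.00108711, -0.32385554,  0.94610592,  0.37297615],
       [ 0.        ,  0.        ,  0.        ,  1.        ]])}
[ 36   0  44  53 512] [58.75976562 24.07226562] [[0.57381906 0.22573998 0.066     ]]
[124   0   8   8  51] [127.43137255   3.43137255] [[0.61484611 0.16793914 0.066     ]]
[136   0   8   8  50] [139.26   3.46] [[0.61889448 0.15752132 0.066     ]]
[147   0   9   8  51] [151.03921569   3.39215686] [[0.623003   0.14716545 0.066     ]]
[159   0   8   8  46] [162.86956522   3.13043478] [[0.62728201 0.13680707 0.066     ]]
[171   0   8   7  44] [174.63636364   2.95454545] [[0.63146986 0.12648976 0.066     ]]
[183   0   8   7  42] [186.52380952   3.04761905] [[0.6
[... 2302 characters left out ...]
10  43] [  4.8372093  165.41860465] [[0.40964183 0.26082369 0.066     ]]
[ 72 161  11  16  50] [ 77.48 168.3 ] [[0.43602713 0.18401985 0.066     ]]
[ 45 162  19  18  70] [ 54.71428571 170.01428571] [[0.42463424 0.20769598 0.066     ]]
[ 81 174  35  26 184] [ 97.43478261 184.17391304] [[0.42540416 0.15932096 0.066     ]]
[ 16 222  50  20 164] [ 39.1097561 229.7804878] [[0.34117272 0.21419863 0.066     ]]
[285 263  25  12  96] [296.26041667 268.59375   ] [[ 0.40449581 -0.10107585  0.066     ]]
[362 264  10  15  45] [366.68888889 271.86666667] [[ 0.43303931 -0.18794695  0.066     ]]
[370 266  14  15  64] [377.390625 272.640625] [[ 0.43702975 -0.20142954  0.066     ]]
[252.12517448 139.56384774]
```

View pics/w1.png

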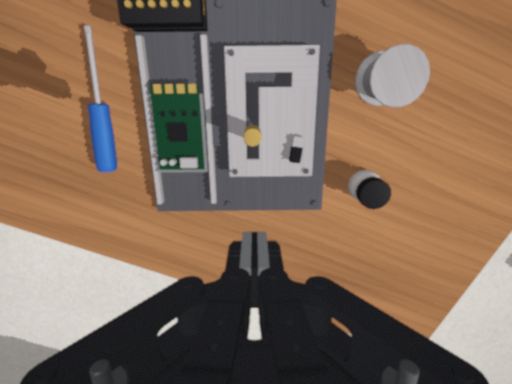

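The wrist view shows the knob at (252,135) and the plate with corners near (225,45), (320,45), (313,178) and (228,178). The slot corner is near (252,79) and the slot end near (291,79); the shut fingertips are at (253,240). I'll get the fixture frame from the plate corners.

```bash
cat > f.py <<'E'
from h import *
import json
ci=json.load(open("w1.json"));i=cv2.imread("pics/w1.png");h=cv2.cvtColor(i,cv2.COLOR_BGR2HSV)
m=cv2.inRange(h,(0,0,130),(180,70,255));w=np.zeros_like(m);w[38:185,218:326]=1
m=cv2.morphologyEx(m*w,cv2.MORPH_OPEN,np.ones((3,3)))
c=max(cv2.findContours(m,0,1)[0],key=cv2.contourArea)
q=cv2.approxPolyDP(cv2.convexHull(c),6,True)[:,0].astype(float);print("corners",q.tolist())
W=pix2plane("w",q,.03,ci);print(W.round(4).tolist())
R2=lambda a:np.array([[np.cos(a),-np.sin(a)],[np.sin(a),np.cos(a)]])
a0=np.radians(21.3);loc=(W[:,:2]-W[:,:2].mean(0))@R2(a0)
F=np.array([[75*np.sign(x),-22.5+52.5*np.sign(y)] for x,y in loc])/1000
A=W[:,:2]-W[:,:2].mean(0);B=F-F.mean(0);U,_,V=np.linalg.svd(B.T@A);R=(U@V).T;yaw=np.arctan2(R[1,0],R[0,0]);t=W[:,:2].mean(0)-R@F.mean(0)
print("yaw",np.degrees(yaw),"t",t,"res",((W[:,:2]-t)@R-F).round(4).tolist())
fx=lambda p:np.append(t+R@np.array(p[:2]),p[2])
print("knob fixture",(np.array([.5415,.0135])-t)@R)
print("slot corner/end pix",proj(ci,fx([.04,0,.03])),proj(ci,fx([.04,-.038,.03])))
E
python3 f.py
```

```text
corners [[319.0, 45.0], [311.0, 175.0], [230.0, 176.0], [224.0, 47.0]]
[[0.6565, -0.0213, 0.03], [0.5181, -0.0764, 0.03], [0.4793, 0.0194, 0.03], [0.6165, 0.0757, 0.03]]
yaw 22.091364738046146 t [0.55914063 0.02018444] res [[-0.0004, -0.0], [0.0006, 0.0009], [0.0007, -0.0007], [-0.001, -0.0002]]
knob fixture [-0.01885946  0.00044066]
slot corner/end pix [251.48752735  79.64984249] [284.71787956  79.18368949]
```

```bash
cat >> f.py <<'E'
import sys
print("delta to pre",totool(fx([-.055,0,.23])), totool(fx([-.055,0,.045])))
E
python3 f.py|tail -1
```

```text
delta to pre [ 0.01579064 -0.01086659  0.00362904] [ 0.01651137 -0.01105229  0.74362867]
```

Call:
jog_arm --pt "0.016 -0.011 0.15 0 0 -0.0083 1" --pt "0.016 -0.011 0.33 0 0 -0.0083 1" --pt "0.016 -0.011 0.5 0 0 -0.0083 1" --pt "0.016 -0.011 0.63 0 0 -0.0083 1" --pt "0.016 -0.011 0.71 0 0 -0.0083 1" --pt "0.016 -0.011 0.744 0 0 -0.0083 1" --pt "0.016 -0.011 0.744 0 0 -0.0083 1" --pt "0.016 -0.011 0.744 0 0 -0.0083 1"

```text
clock: 2.65
eef_pos: [0.5092, -0.0002, 0.0465]
tool_rot: [0.0, 0.982, 0.191, 0.001]
ft_force: [-0.6, -1.0, 0.9]
width: 0.0003
grip_force: 0.0
```

```bash
cat > g.py <<'E'
from h import *
from scipy.spatial.transform import Rotation as R_
t=np.array([.55914,.02018]);a=np.radians(22.09);R=np.array([[np.cos(a),-np.sin(a)],[np.sin(a),np.cos(a)]])
s=get_state();q=s["tool_rot"]
fx=lambda p:np.append(t+R@np.array(p[:2]),p[2])
print("tcp fix",((s["eef_pos"][:2]-t)@R).round(4),s["eef_pos"][2].round(4),"yaw",np.degrees(2*np.arctan2(q[2],q[1])).round(2),"F",s["ft_force"].round(1))
E
python3 - <<'E'
from g import *
ci=camera_info("wrist");i=snapshot("wrist");cv2.imwrite("pics/w2.png",i[:,:,::-1]);print(proj(ci,fx([-.019,0,.072])))
E
```

```text
tcp fix [-0.054  -0.0001] 0.0465 yaw 21.97 F [-0.6 -1.   0.9]
[255.65019802 207.72442815]
```

View pics/w2.png

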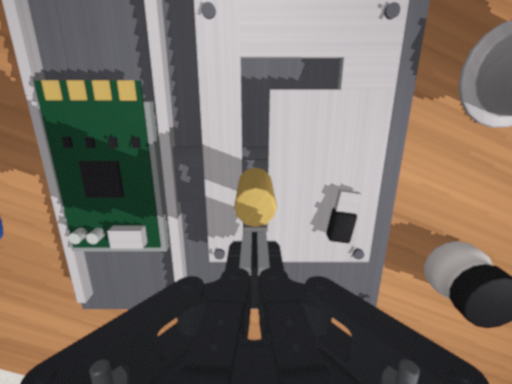

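The view shows the shut fingers at (255,230), centred just behind the knob at (255,205), and clear of the board and plug. I'll push along +x.

Call:
jog_arm --pt "0.02 0 0.004 0 0 0 1" --pt "0.04 0 0.004 0 0 0 1" --pt "0.055 0 0.004 0 0 0 1" --pt "0.07 0 0.004 0 0 0 1" --pt "0.085 0 0.004 0 0 0 1" --pt "0.1 0 0.004 0 0 0 1" --pt "0.115 0 0.004 0 0 0 1" --pt "0.13 0 0.004 0 0 0 1" --pt "0.145 0 0.004 0 0 0 1" --pt "0.16 0 0.004 0 0 0 1" --pt "0.175 0 0.004 0 0 0 1" --pt "0.19 0 0.004 0 0 0 1" --pt "0.205 0 0.004 0 0 0 1" --pt "0.22 0 0.004 0 0 0 1" --pt "0.235 0 0.004 0 0 0 1" --pt "0.245 0 0.004 0 0 0 1" --pt "0.255 0 0.004 0 0 0 1" --pt "0.265 0 0.004 0 0 0 1" --pt "0.27 0 0.004 0 0 0 1"

```text
clock: 4.6
eef_pos: [0.571, 0.0261, 0.0443]
tool_rot: [0.0, 0.982, 0.191, -0.0]
ft_force: [-0.4, -2.6, 1.5]
width: 0.0
grip_force: 1.3
```

```bash
python3 g.py
```

```text
tcp fix [0.0132 0.001 ] 0.0443 yaw 22.04 F [-0.4 -2.6  1.5]
```

Call:
jog_arm --pt "0.01 0.002 0 0 0 0 1" --pt "0.018 0.002 0 0 0 0 1" --pt "0.022 0.002 0 0 0 0 1" --pt "0.024 0.002 0 0 0 0 1" --pt "0.024 0.002 0 0 0 0 1"

```text
clock: 5.1
eef_pos: [0.5762, 0.028, 0.0442]
tool_rot: [-0.0, 0.982, 0.191, -0.0]
ft_force: [-3.9, -0.4, 3.5]
width: -0.0
grip_force: 2.0
```

```bash
python3 - <<'E'
from g import *
ci=camera_info("wrist");i=snapshot("wrist");cv2.imwrite("pics/w3.png",i[:,:,::-1]);print(proj(ci,fx([.04,0,.072])),proj(ci,fx([.04,0,.03])))
E
```

```text
tcp fix [0.0187 0.0009] 0.0442 yaw 22.04 F [-3.9 -0.4  3.5]
[257.69920037 237.3538739 ] [256.81509374 203.28392145]
```

View pics/w3.png

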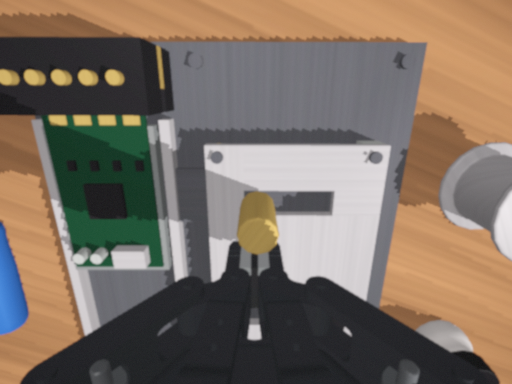

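The knob top is at (258,232), nearly at the slot corner, and the board's contacts are close to the block. The force is still only friction, so I'll keep pushing in small steps to the stop.

Call:
jog_arm --pt "0.008 0.003 0 0 0 0 1" --pt "0.016 0.003 0 0 0 0 1" --pt "0.016 0.003 0 0 0 0 1"

```text
clock: 5.45
eef_pos: [0.5769, 0.0276, 0.0441]
tool_rot: [0.0, 0.982, 0.191, -0.004]
ft_force: [-18.3, -5.3, 15.3]
width: 0.0001
grip_force: 9.8
```

```bash
python3 g.py
```

```text
tcp fix [0.0192 0.0002] 0.0441 yaw 22.06 F [-18.3  -5.3  15.3]
```

It has reached the stop: the force jumped to 19 N and the TCP stayed at 19 mm, so the knob axis is at 40 mm. Next I'll back off, lift, go round to the +y side and come down.

Call:
jog_arm --pt "-0.04 0 0 0 0 0 1" --pt "-0.1 0 0 0 0 0 1" --pt "-0.12 0 -0.08 0 0 0 1" --pt "-0.12 0 -0.2 0 0 0 1" --pt "-0.1 -0.08 -0.22 0 0 0 1" --pt "0 -0.16 -0.22 0 0 0 1" --pt "0.07 -0.164 -0.22 0 0 0 1" --pt "0.07 -0.164 -0.2 0 0 0 1" --pt "0.07 -0.164 -0.2 0 0 0 1"

```text
clock: 6.35
eef_pos: [0.5808, 0.0732, 0.0932]
tool_rot: [-0.0, 0.982, 0.191, -0.0]
ft_force: [-1.0, 0.2, 0.7]
width: -0.0003
grip_force: 0.0
```

```bash
python3 - <<'E'
from g import *
ci=camera_info("wrist");i=snapshot("wrist");cv2.imwrite("pics/w4.png",i[:,:,::-1]);print(proj(ci,fx([.04,0,.072])),proj(ci,fx([.04,0,.03])))
E
```

```text
tcp fix [0.04  0.041] 0.0932 yaw 22.06 F [-1.   0.2  0.7]
[318.26528738 229.66037548] [306.71488631 205.16607608]
```

View pics/w4.png

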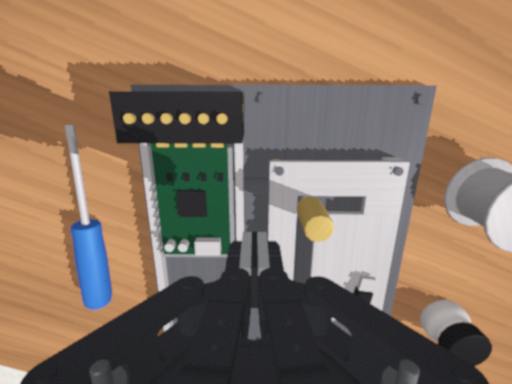

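The carrier is still home, with the board's edge in the block. The knob is at (316,230), the fingers at (258,260) are to its left, and the board ends at about x = 233. I'll descend and push towards -y.

Call:
jog_arm --pt "0 0.012 0.06 0 0 0 1" --pt "0 0.016 0.14 0 0 0 1" --pt "0 0.016 0.193 0 0 0 1" --pt "0 0.016 0.193 0 0 0 1" --pt "0 0.03 0.193 0 0 0 1" --pt "0 0.045 0.193 0 0 0 1" --pt "0 0.06 0.193 0 0 0 1" --pt "0 0.075 0.193 0 0 0 1" --pt "0 0.09 0.193 0 0 0 1"

```text
clock: 7.3
eef_pos: [0.5904, 0.0524, 0.0468]
tool_rot: [-0.0, 0.982, 0.191, 0.001]
ft_force: [0.1, 2.3, 0.9]
width: 0.0001
grip_force: 1.2
```

```bash
python3 g.py
```

```text
tcp fix [0.0411 0.0181] 0.0468 yaw 22.02 F [0.1 2.3 0.9]
```

Call:
jog_arm --pt "-0.002 0.015 0 0 0 0 1" --pt "-0.004 0.03 0 0 0 0 1" --pt "-0.004 0.042 0 0 0 0 1" --pt "-0.004 0.054 0 0 0 0 1" --pt "-0.004 0.066 0 0 0 0 1" --pt "-0.004 0.078 0 0 0 0 1" --pt "-0.004 0.09 0 0 0 0 1" --pt "-0.004 0.1 0 0 0 0 1" --pt "-0.004 0.106 0 0 0 0 1" --pt "-0.004 0.106 0 0 0 0 1"

```text
clock: 8.3
eef_pos: [0.5988, 0.027, 0.0459]
tool_rot: [0.0, 0.982, 0.191, -0.0]
ft_force: [-0.3, 1.3, 0.8]
width: -0.0002
grip_force: 0.3
```

```bash
python3 g.py
```

```text
tcp fix [ 0.0393 -0.0086] 0.0459 yaw 22.02 F [-0.3  1.3  0.8]
```

Call:
jog_arm --pt "0 0.01 0 0 0 0 1" --pt "0 0.02 0 0 0 0 1" --pt "0 0.026 0 0 0 0 1" --pt "0 0.03 0 0 0 0 1" --pt "0 0.03 0 0 0 0 1"

```text
clock: 8.8
eef_pos: [0.6013, 0.0208, 0.0459]
tool_rot: [-0.0, 0.982, 0.191, -0.0]
ft_force: [-0.9, 4.0, 1.4]
width: 0.0
grip_force: 2.1
```

```bash
python3 g.py
```

```text
tcp fix [ 0.0393 -0.0153] 0.0459 yaw 22.03 F [-0.9  4.   1.4]
```

Call:
jog_arm --pt "0 0.008 0 0 0 0 1" --pt "0 0.016 0 0 0 0 1" --pt "0 0.022 0 0 0 0 1" --pt "0 0.022 0 0 0 0 1"

```text
clock: 9.2
eef_pos: [0.6016, 0.02, 0.0458]
tool_rot: [-0.004, 0.982, 0.191, -0.002]
ft_force: [-8.1, 18.9, 8.2]
width: -0.0002
grip_force: 10.6
```

```bash
python3 g.py
```

```text
tcp fix [ 0.0392 -0.0162] 0.0458 yaw 22.06 F [-8.1 18.9  8.2]
```

It is at the end stop, at 20 N, after 38 mm of travel from contact. I'll come away with a retreat in +y, then lift.

Call:
jog_arm --pt "0 -0.04 0 0 0 0 1" --pt "0 -0.1 0 0 0 0 1" --pt "0 -0.11 -0.08 0 0 0 1" --pt "0 -0.11 -0.2 0 0 0 1" --pt "-0.05 -0.11 -0.4 0 0 0 1" --pt "-0.15 -0.11 -0.55 0 0 0 1" --pt "-0.2 -0.11 -0.6 0 0 0 1" --pt "-0.2 -0.11 -0.6 0 0 0 1"

```text
clock: 10.0
eef_pos: [0.5479, 0.0214, 0.1993]
tool_rot: [0.001, 0.982, 0.191, 0.003]
ft_force: [0.1, -0.1, 0.6]
width: 0.0001
grip_force: 0.0
```

```bash
python3 - <<'E'
from g import *
ci=camera_info("wrist");i=snapshot("wrist");cv2.imwrite("pics/w5.png",i[:,:,::-1]);print(proj(ci,fx([.04,-.038,.072])),proj(ci,fx([.04,-.038,.034])))
E
```

```text
tcp fix [-0.01    0.0053] 0.1993 yaw 21.99 F [ 0.1 -0.1  0.6]
[299.66565768 131.56679777] [294.07562298 127.20596857]
```

View pics/w5.png

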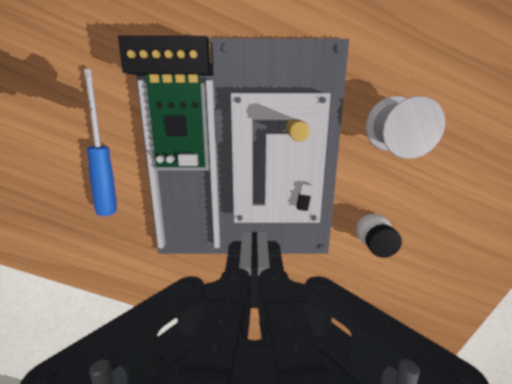

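The knob is at (298,131), within 2 px of the predicted locked position of (299.7,131.6). The board is in the block, the plug, spool, jar and screwdriver have not moved, and the arm is clear.

```bash
python3 -c "from bench import *; print(close_job())"
```

```text
the job is handed in; nothing more can be done
None
```

The job is handed in: I pushed the carrier home to its stop and the knob to the closed end of the slot, then backed the arm clear; in the last wrist picture the board is in the contact block and the plug, spool, jar and screwdriver look unmoved.

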